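# Walk a heavy instrument case back against its stop rail

## Task

The green instrument case is too wide to grip and too heavy to shove in one go: creep it away from you until its back rests squarely against the aluminium stop rail, no part of it past the rail's ends. Push only on its two orange front corner guards, in turn, left one first and at least twice on each, in short pushes so that the case is never more than about 15 degrees out of square with the rail. Leave the mug and the brass weight beside it alone.

Things in the scene. Friction and masses are not known exactly. Their poses are not given: they have to be found in the camera images.
- case: closed dark-green case about 1.7 kg, slides at roughly 5 to 16 N and stops with the push. With guards 204 mm deep (x), 274 mm wide (y), 106 mm high; two latches in front stick out 6 mm. Origin: centre of underside; +x toward the rail, +y left as the robot sees it. Starts 60 to 115 mm short of the rail. Pushed at one front corner it turns as well as advances
- guard_left: orange plastic guard round the case's left front upright edge, rigidly fixed to the case; covers the outer 45 mm of the front face and 36 mm of the left side, from 6 to 104 mm high (5 mm gap at the lid seam, 73 to 78 mm), standing 6 mm proud. Origin and axes are those of the case
- guard_right: the same orange guard on the case's right front upright edge. Origin and axes are those of the case
- left_corner (a point): on the left guard's front face, where to push: 22 mm in from the outer edge of the case, 40 mm above the case's underside
- right_corner (a point): the same point on the right guard's front face
- rear_left (a point): point on the rear face of the case's black left rear guard, straight behind left_corner, 204 mm from it, 20 mm above the underside; it meets the rail's face
- rear_right (a point): the same point on the right rear guard, straight behind right_corner
- stop_rail: fixed aluminium angle on the worktop behind the case, 360 mm long (its y), 40 mm high, 5 mm thick upright leg. Origin: on the worktop at the middle of the face that looks at the case; +x points away from the case (the direction to push), +y left along the rail
- mug: white mug, 83x117 mm, 94 mm high, standing just right of the case (another mug farther off does not matter); origin: centre of underside; leave alone
- weight: brass weight, 38 mm across, 57 mm high, right of the case; origin: centre of underside; leave alone

How it is judged (in metres and radians):
On the way, in this order (a step that is already met when the one before it is completed fails the run):
1. the fingers push on the left front guard (contact force between the fingers and guard_left above 1 N), for 0.1 s.
2. then on the right one (contact force between the fingers and guard_right above 1 N), for 0.1 s.
3. then on the left one again (contact force between the fingers and guard_left above 1 N), for 0.1 s.
4. then on the right one again (contact force between the fingers and guard_right above 1 N), for 0.1 s.
At the end, for the whole second after the job is handed in: both rear corners of the case are within 7 mm of the rail's face, on the near side of it, the case's middle is within 45 mm of the rail's middle along the rail (so it does not pass the rail's ends), and the case stands flat, at rest (x of rear_left in the frame of stop_rail between -0.007 and 0.004 m and x of rear_right in the frame of stop_rail between -0.007 and 0.004 m and y of case in the frame of stop_rail between -0.045 and 0.045 m and angle between case's own z axis and vertical below 0.04 rad and linear speed of case below 0.01 m/s and angular speed of case below 0.05 rad/s); the robot touches nothing.
It fails at once if the case is skewed more than 20 degrees to the rail (angle between the x axis of case and the x axis of stop_rail, either way round above 0.35 rad).
It fails at once if the gripper or arm pushes the case (over 3 N) anywhere but on the two orange front guards ((contact force between the fingers and case above 3 N and contact force between the fingers and guard_left below 0.3 N and contact force between the fingers and guard_right below 0.3 N) or (contact force between the arm and case above 3 N and contact force between the arm and guard_left below 0.3 N and contact force between the arm and guard_right below 0.3 N)).
It fails at once if the case is tipped more than 0.12 rad (7 degrees) (angle between case's own z axis and vertical above 0.12 rad).
It fails at once if the mug or the weight is moved more than 20 mm (distance of any of mug, weight from where it was at the start of the episode above 0.02 m).
It also fails if it takes over 56 s, if anything falls off the work surface, if the arm or the gripper's body presses on something with over 40 N, if the wrist force passes 120 N, or if a joint passes its speed limit or range.

## Robot

A 6-joint arm with a two-finger parallel gripper is mounted at the origin on a cart in front of the work surface, level with it; the furniture and walls round the work are solid. World frame = base frame: x ahead of the robot, y to its left, z up, the work surface at z = 0. Lengths are in m, angles in degrees, forces in N, time in s.
With the tool pointing down it reaches from about 0.25 to 0.775 m from the base axis. Payload 4 kg.
Tool frame: the origin (TCP) lies on the centre line of the jaws, within the pads' length; the fingertips stand 25 mm ahead of it and the grasp point (between the pads) lies 6 mm ahead of it (tip_reach is the distance from the TCP to the fingertips, in m); z points along the fingers, y is the line along which they close (so a half turn about z gives the same grasp; the last joint's range is limited). The gripper opens to 94 mm and grips with 3 to 60 N. Pads are 16 mm wide; open, the fingers measure 119 mm over their backs; the gripper's body (75 mm by 177 mm) begins 78 mm behind the grasp point.
Start: joints at [65.483, 4.996, 78.535, -0, 96.463, -5.907], TCP at [0.176, 0.521, 0.231] pointing down, gripper open.
Joint ranges: [-177.83, 177.83], [-43.37, 116.18], [15.69, 146.23], [-61.86, 241.86], [9.47, 152.12], [-147.06, 147.06]. Speed limits (degrees/s): [159.86, 159.86, 180, 180, 180, 180].

## Interface

Orientations are given as a 3x3 rotation matrix whose columns are the frame's x, y, z axes.
In Python, from bench import * gives the robot as it stands. The module is installed in compiled form; this text tells all that it offers.
- The arm moves only by the shell command python3 -m pendant 'ROWS' [OPENING] [FORCE]. ROWS is JSON, a list of rows, each a list of 6 numbers: the shift along the world's x, y, z in units of 0.02 m (1.0 is 0.02 m), then the turn, a rotation vector about the world's x, y, z in units of 0.15 rad (1.0 is 0.15 rad). A call has 1 to 10 rows; each row shifts and turns the commanded pose from where the row before left it; what a row does not reach is not made up. A row lasts 1/10 s, in which the tool goes at most 50 mm and 8.59 degrees, less where a joint would pass 70% of its speed; a pose out of reach is approached as far as the arm can. A call with a number of a shift or a turn outside -1 to 1 is refused whole. A call with a gripper value outside its range is refused whole. OPENING is the finger opening in mm, from 0 to 94, set as the call begins (- or left out, the last holds). The fingers move at their own pace and stop on an object; FORCE is the grip in N (left out, the last holds). Time passes only in rows, so rows that do not move let the fingers close. It gives the time, the measured TCP pose, the force, the opening and the grip force at its end, in the units of the state.
- read_state(): the state, without advancing time (a new reading comes with each control period).
- get_image(name): name is "scene" or "top"; returns a dict with "pixels" (480x640x3 uint8, red, green, blue), "fx", "fy", "cx", "cy" (pixels), "rvec" (rotation vector, rad) and "tvec" (3), from world to camera coordinates, as OpenCV has them. Camera axes: x right, y down, z forward; pixel columns grow to the right and rows downward; lengths in m; the calibration is good to about 2 mm. A picture is of the moment at which its call begins. There is no depth.
- job_done(): hands the job in; it is judged then, once.
Trained networks look in the newest picture that a camera, given by its name, has taken for a name from the list of things; names that differ only in an ending like _2 or _b are one class to them, and where a whole thing is asked for, a point or a joint stands for the part that bears it (a point fixed in the world has none). Each returns a list of dicts, best first, with "p" (0 to 1); they miss things now and then, are a little off and sometimes report something else, mostly with a low value. They report only what shows in the picture. A call takes as long as a camera call.
- cut_out(camera, thing): "region" (480x640 bool, what is visible of it).
- mark_of(camera, thing): "xyz" ([x, y, z] in m, in world coordinates, good to about 4 mm: a listed point, or the origin of a listed thing).
The state is a dict: "time_s": time; "q": joint angles; "dq": joint speeds; "effort": joint torques, N m; "tcp_pos": TCP position; "orientation": TCP orientation; "contact_force": force on the tool from outside, world axes, zero at the start; "moment": the same for the moment, N m; "opening": opening from 0.0 (shut) to 1.0 (fully open); "grip_force": force on a finger pad.
Only numpy, scipy, OpenCV 4.12 (cv2) and the standard library are available. Lean on these libraries where they do the work, as an engineer would, in place of code of your own. Each camera call takes 0.05 s, during which the arm holds its last target. There are 200 camera calls.

## Working session

There is one attempt and no reset: what is moved stays moved. The work goes in short steps, Python scripts to look and compute and a shell command to move; the robot and the scene stay as the last step left them, time stands still between calls to the robot, and variables do not carry over. Pictures are saved under pics/ and viewed, at most 10 in all, crops included, and the job is handed in when it is done.

```bash
mkdir -p pics; cat > h.py <<'E'
from bench import *
import numpy as np, cv2
def marks(names, cams=("scene","top")):
    for n in names:
        for c in cams:
            r=mark_of(c,n)
            print(n,c,[(np.round(d["xyz"],4).tolist(),round(d["p"],2)) for d in r[:2]])
def save(c,f):
    im=get_image(c); cv2.imwrite("pics/"+f,im["pixels"][:,:,::-1]); return im
E
python3 - <<'E'
from h import *
save("scene","s0.png");save("top","t0.png")
marks(["case","left_corner","right_corner","rear_left","rear_right","stop_rail","mug","weight"])
s=read_state();print(s["time_s"],s["tcp_pos"],np.round(s["orientation"],3).tolist(),s["contact_force"])
E
```

```text
case scene [([0.5985, -0.1207, -0.0007], 0.77)]
case top [([0.599, -0.1179, -0.0039], 0.75)]
left_corner scene [([0.509, 0.0099, 0.0393], 0.56)]
left_corner top [([0.503, 0.0041, 0.0422], 0.72)]
right_corner scene [([0.4879, -0.225, 0.0428], 0.89)]
right_corner top [([0.4815, -0.2231, 0.0402], 0.93)]
rear_left scene [([0.7091, -0.0143, 0.0192], 0.83)]
rear_left top []
rear_right scene []
rear_right top [([0.685, -0.2419, 0.0235], 0.84)]
stop_rail scene [([0.7758, -0.1458, -0.0025], 0.56)]
stop_rail top [([0.7739, -0.144, 0.0008], 0.63)]
mug scene [([0.6555, -0.4845, -0.0018], 0.78)]
mug top [([0.659, -0.486, -0.0002], 0.92)]
weight scene [([0.534, -0.4774, 0.0008], 0.88)]
weight top [([0.5352, -0.4796, 0.0011], 0.65), ([0.6899, -0.2434, 0.026], 0.58)]
0.9 [0.17553681 0.52126884 0.2305212 ] [[-0.948, 0.319, 0.0], [0.319, 0.948, 0.0], [0.0, 0.0, -1.0]] [ 0.13232721 -0.05437665 -0.2484686 ]
```

View pics/s0.png

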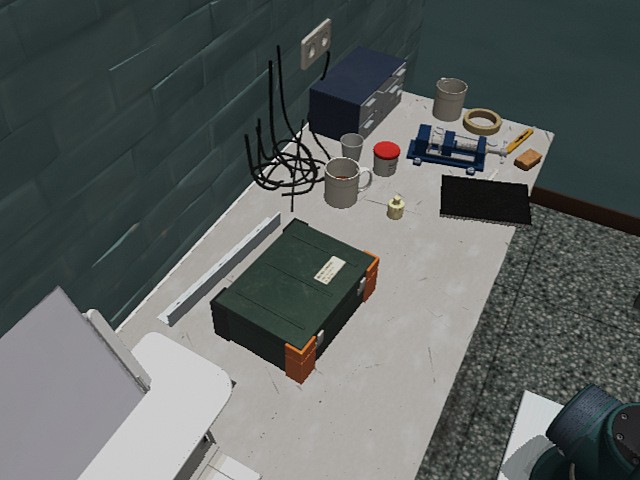

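View pics/t0.png

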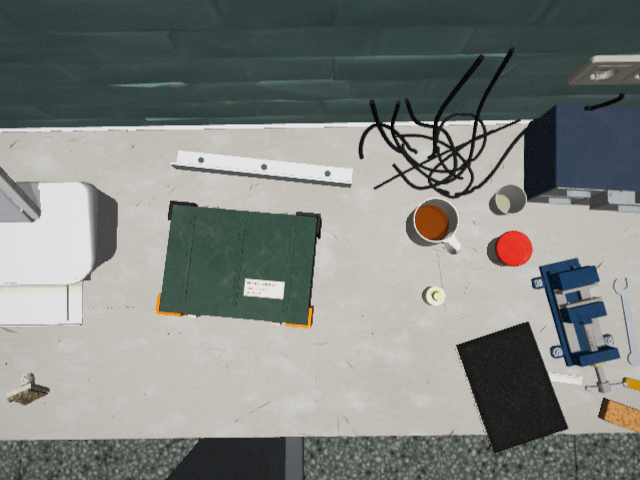

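Scene view: the case has its left orange guard at about (300,358) and right at (371,275), and the rail runs from (165,320) to (280,215). The top view shows the rail from (175,160) to (352,178), turned about -6°, like the case. A printer-like device stands to the left at columns 0–115. I'll keep the gripper's long side along x, because it would be close to that device.

```bash
cat >> h.py <<'E'
def back(im,uv,z):
    R=cv2.Rodrigues(np.array(im["rvec"],float))[0];t=np.array(im["tvec"],float).ravel()
    d=R.T@np.array([(uv[0]-im["cx"])/im["fx"],(uv[1]-im["cy"])/im["fy"],1]);c=-R.T@t
    return c+d*(z-c[2])/d[2]
E
python3 - <<'E'
from h import *
im=get_image("top")
m=cut_out("top","stop_rail")[0];m=m["region"].astype(np.uint8)
ys,xs=np.nonzero(m);lo=[(u,ys[xs==u].max()) for u in range(xs.min()+6,xs.max()-6)]
P=np.array([back(im,p,0.0)[:2] for p in lo]);k=np.polyfit(P[:,1],P[:,0],1);print("lower edge@z0",k,P[0],P[-1],np.degrees(np.arctan(k[0])))
for z in (0,0.04):print(z,[np.round(back(im,p,z)[:2],4).tolist() for p in cv2.boxPoints(cv2.minAreaRect(np.c_[xs,ys]))])
R=cv2.Rodrigues(np.array(im["rvec"]))[0];print("cam",-R.T@np.ravel(im["tvec"]))
for uv in((157,314),(312,327)):print(np.round(back(im,uv,0.104),4))
print("printer",[np.round(back(im,(105,200),z),3).tolist() for z in(0.0,.15)])
E
```

```text
lower edge@z0 [0.12336129 0.79375347] [0.79821981 0.03248012] [ 0.75534784 -0.30903219] 7.032551000493904
0 [[0.7982, 0.0459], [0.8392, 0.0426], [0.7929, -0.3273], [0.7525, -0.3223]]
0.04 [[0.7873, 0.0316], [0.8264, 0.0285], [0.7822, -0.3251], [0.7436, -0.3203]]
cam [ 0.5512068  -0.27705803  0.90284939]
[0.5103 0.0262 0.104 ]
[ 0.4844 -0.2453  0.104 ]
printer [[0.736, 0.178, 0.0], [0.705, 0.103, 0.15]]
```

```bash
python3 -m pendant '[[0.5,-1,0,0,0,-0.9],[0.5,-1,0,0,0,-0.9],[0.5,-1,0,0,0,-0.9],[0.5,-1,0,0,0,-0.9],[0.5,-1,0,0,0,-0.9],[0.5,-1,0,0,0,-0.9],[0.5,-1,0,0,0,-0.9],[0.5,-1,0,0,0,-0.9],[0.5,-1,0,0,0,-0.9],[0.5,-1,0,0,0,-0.9]]' 0; python3 -m pendant '[[0.5,-1,0,0,0,0],[0.5,-1,0,0,0,0],[0.5,-1,0,0,0,0],[0.5,-1,0,0,0,0],[0.5,-1,0,0,0,0],[0.5,-1,0,0,0,0],[0.5,-1,0,0,0,0],[0.5,-1,0,0,0,0],[0.5,-1,0,0,0,0],[0.5,-1,0,0,0,0]]'
```

```text
time_s: 2.0
tcp_pos: [0.2758, 0.3204, 0.2306]
orientation: [[0.109, 0.994, 0.0], [0.994, -0.109, 0.0], [0.0, 0.0, -1.0]]
contact_force: [0.5, 0.3, -0.4]
opening: 0.185
grip_force: 0.0
time_s: 3.0
tcp_pos: [0.3758, 0.1204, 0.2307]
orientation: [[0.104, 0.995, 0.001], [0.995, -0.104, 0.0], [0.0, 0.001, -1.0]]
contact_force: [0.1, -0.7, 0.6]
opening: 0.008
grip_force: 0.0
```

```bash
python3 -m pendant '[[0.5,-1,0,0,0,0],[0.5,-1,0,0,0,0],[0.5,-1,0,0,0,0],[0.5,-1,-0.5,0,0,0],[0.5,-1,-1,0,0,0],[0.5,-0.8,-1,0,0,0],[0.2,0,-1,0,0,0],[0,0,-1,0,0,0],[0,0,-1,0,0,0],[0,0,-1,0,0,0]]'; python3 -m pendant '[[0,0,-1,0,0,0],[0,0,-1,0,0,0],[0,0,-0.3,0,0,0],[0,0,0,0,0,0]]'
```

```text
time_s: 4.0
tcp_pos: [0.4396, 0.0051, 0.0998]
orientation: [[0.104, 0.995, 0.0], [0.995, -0.104, -0.0], [-0.0, 0.0, -1.0]]
contact_force: [1.3, -0.1, -0.4]
opening: 0.004
grip_force: 0.0
time_s: 4.4
tcp_pos: [0.4388, 0.0054, 0.0538]
orientation: [[0.104, 0.995, -0.002], [0.995, -0.104, 0.0], [0.0, -0.002, -1.0]]
contact_force: [0.7, -0.6, 0.4]
opening: 0.009
grip_force: 0.0
```

```bash
python3 -m pendant '[[1,-0.1,0,0,0,0],[1,-0.1,0,0,0,0],[0.5,-0.05,0,0,0,0],[0.4,-0.05,0,0,0,0],[0.4,-0.05,0,0,0,0],[0.4,-0.05,0,0,0,0],[0.4,-0.05,0,0,0,0],[0,0,0,0,0,0]]'; python3 - <<'E'
from h import *
marks(["left_corner","right_corner"]);save("scene","s1.png")
E
```

```text
time_s: 5.2
tcp_pos: [0.5201, -0.0021, 0.0545]
orientation: [[0.103, 0.995, -0.004], [0.995, -0.103, 0.003], [0.003, -0.004, -1.0]]
contact_force: [-3.6, 3.2, 1.1]
opening: 0.008
grip_force: 2.1
left_corner scene [([0.509, 0.0099, 0.0393], 0.56)]
left_corner top [([0.5054, 0.0049, 0.0416], 0.57), ([0.5963, -0.1158, -0.0036], 0.2)]
right_corner scene [([0.4879, -0.225, 0.0428], 0.89)]
right_corner top [([0.4812, -0.2229, 0.0413], 0.56)]
```

View pics/s1.png

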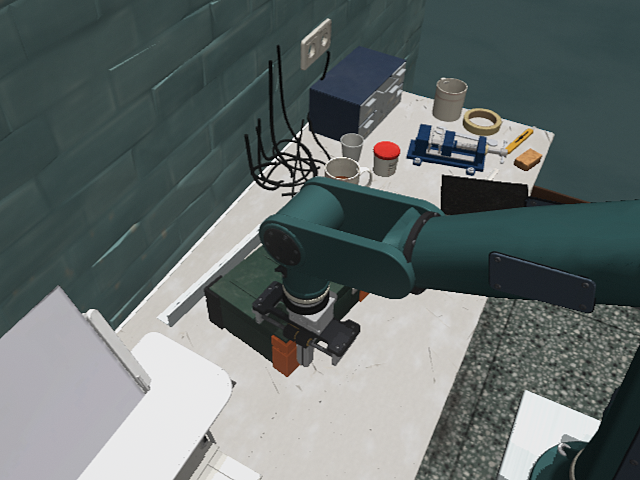

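Fingers are on the left guard (285,352) and the case has moved and turned slightly. Next I back off and go across to the right guard.

```bash
python3 -m pendant '[[-1,0,0,0,0,0],[-1,0,0,0,0,0],[-1,-0.5,0,0,0,0],[-1,-1,0,0,0,0],[-0.75,-1,0,0,0,0],[0,-1,0,0,0,0],[0,-1,0,0,0,0],[0,-1,0,0,0,0],[0,-1,0,0,0,0],[0,-1,0,0,0,0]]'; python3 -m pendant '[[0,-1,0,0,0,0],[0,-1,0,0,0,0],[0,-1,0,0,0,0],[0,-1,0,0,0,0],[0,0,0,0,0,0]]'; cat >>h.py <<'E'
def look():
    for c in("scene","top"):get_image(c)
    s=read_state();print(s["time_s"],np.round(s["tcp_pos"],4))
    O=np.array([.774,-.145]);a=np.radians(-6.8);X=np.array([np.cos(a),np.sin(a)]);Y=np.array([-np.sin(a),np.cos(a)])
    for n in("left_corner","right_corner","rear_left","rear_right","case","stop_rail"):
        for c in("scene","top"):
            for d in mark_of(c,n)[:1]:
                p=np.array(d["xyz"]);e=p[:2]-O;print(n,c,np.round(p,4),round(d["p"],2),"rail",np.round([e@X,e@Y],4))
E
python3 -c "
from h import *
look()"
```

```text
time_s: 6.45
tcp_pos: [0.4267, -0.155, 0.0553]
orientation: [[0.104, 0.995, 0.001], [0.995, -0.104, -0.001], [-0.001, 0.002, -1.0]]
contact_force: [0.7, -0.7, 0.1]
opening: 0.005
grip_force: 0.0
time_s: 6.95
tcp_pos: [0.4268, -0.236, 0.0553]
orientation: [[0.106, 0.994, 0.001], [0.994, -0.106, -0.002], [-0.002, 0.002, -1.0]]
contact_force: [0.8, -0.2, 0.8]
opening: 0.007
grip_force: 0.0
7.05 [ 0.4265 -0.2338  0.0548]
left_corner scene [0.5389 0.0085 0.0397] 0.92 rail [-0.2516  0.1246]
left_corner top [0.5313 0.0019 0.0437] 0.78 rail [-0.2584  0.1171]
right_corner scene [ 0.49   -0.222   0.0394] 0.6 rail [-0.2729 -0.1101]
right_corner top [ 0.4875 -0.2224  0.0393] 0.67 rail [-0.2753 -0.1108]
rear_left scene [ 0.7349 -0.0332  0.0167] 0.97 rail [-0.0521  0.1064]
rear_right scene [ 5.358e-01 -4.735e-01  5.000e-04] 0.39 rail [-0.1976 -0.3544]
rear_right top [ 0.6885 -0.259   0.0224] 0.96 rail [-0.0714 -0.1233]
case scene [ 6.126e-01 -1.280e-01  1.000e-04] 0.63 rail [-0.1623 -0.0022]
case top [ 0.6145 -0.1256 -0.001 ] 0.85 rail [-0.1607  0.0004]
stop_rail scene [ 0.776  -0.1452  0.0019] 0.61 rail [0.002 0.   ]
stop_rail top [ 0.7762 -0.1432 -0.0009] 0.9 rail [0.002 0.002]
```

```bash
python3 -m pendant '[[1,0.3,0,0,0,0],[1,0.1,0,0,0,0],[0.5,-0.05,0,0,0,0],[0.4,-0.05,0,0,0,0],[0.4,-0.05,0,0,0,0],[0.4,-0.05,0,0,0,0],[0.4,-0.05,0,0,0,0],[0.4,-0.05,0,0,0,0],[0.2,0,0,0,0,0],[0,0,0,0,0,0]]';python3 -m pendant '[[-1,0,0,0,0,0],[-1,0,0,0,0,0],[-0.5,0.5,0,0,0,0],[0,1,0,0,0,0],[0,1,0,0,0,0],[0,1,0,0,0,0],[0,1,0,0,0,0],[0,1,0,0,0,0],[0,1,0,0,0,0],[0,1,0,0,0,0]]'; python3 -m pendant '[[0,1,0,0,0,0],[0,1,0,0,0,0],[0,1,0,0,0,0],[0,0.5,0,0,0,0],[0,0,0,0,0,0]]'
python3 -c "
from h import *
look()"
```

```text
time_s: 8.65
tcp_pos: [0.5184, -0.2336, 0.0542]
orientation: [[0.105, 0.994, -0.005], [0.995, -0.105, -0.002], [-0.003, -0.005, -1.0]]
contact_force: [-5.5, -2.8, 2.6]
opening: 0.006
grip_force: 2.6
time_s: 9.65
tcp_pos: [0.4703, -0.0812, 0.0545]
orientation: [[0.104, 0.995, -0.0], [0.995, -0.104, -0.0], [-0.0, -0.0, -1.0]]
contact_force: [0.4, 0.3, 0.0]
opening: 0.004
grip_force: 0.0
time_s: 10.15
tcp_pos: [0.4704, -0.0111, 0.0545]
orientation: [[0.102, 0.995, -0.0], [0.995, -0.102, -0.0], [-0.0, -0.0, -1.0]]
contact_force: [0.2, 0.2, -0.1]
opening: 0.005
grip_force: 0.0
10.25 [ 0.4705 -0.0122  0.0545]
left_corner scene [0.5416 0.0063 0.0375] 0.92 rail [-0.2487  0.1227]
left_corner top [ 0.7377 -0.2334  0.0252] 0.37 rail [-0.0256 -0.0921]
right_corner top [ 0.531  -0.2283  0.0416] 0.87 rail [-0.2314 -0.1115]
rear_left scene [ 0.7429 -0.0028  0.0213] 0.98 rail [-0.0477  0.1375]
rear_right top [ 0.7346 -0.2316  0.025 ] 0.68 rail [-0.0289 -0.0907]
case scene [ 0.637  -0.1161  0.0016] 0.64 rail [-0.1395  0.0125]
case top [ 0.6389 -0.1157 -0.0012] 0.64 rail [-0.1376  0.0131]
stop_rail scene [ 0.7749 -0.1431 -0.0028] 0.84 rail [0.0007 0.002 ]
stop_rail top [ 7.745e-01 -1.425e-01  4.000e-04] 0.63 rail [0.0002 0.0025]
```

```bash
python3 -m pendant '[[1,0.6,0,0,0,0],[1,0.2,0,0,0,0],[0.5,-0.05,0,0,0,0],[0.4,-0.05,0,0,0,0],[0.4,-0.05,0,0,0,0],[0.4,-0.05,0,0,0,0],[0.4,-0.05,0,0,0,0],[0.4,-0.05,0,0,0,0],[0.25,0,0,0,0,0],[0,0,0,0,0,0]]';python3 -m pendant '[[-1,0,0,0,0,0],[-1,0,0,0,0,0],[-1,-0.5,0,0,0,0],[-0.5,-1,0,0,0,0],[0,-1,0,0,0,0],[0,-1,0,0,0,0],[0,-1,0,0,0,0],[0,-1,0,0,0,0],[0,-1,0,0,0,0],[0,-1,0,0,0,0]]'; python3 -m pendant '[[0,-1,0,0,0,0],[0,-1,0,0,0,0],[0,-1,0,0,0,0],[0,-1,0,0,0,0],[0,-0.5,0,0,0,0],[0,0,0,0,0,0]]'
python3 -c "
from h import *
look()"
```

```text
time_s: 11.85
tcp_pos: [0.5631, -0.0003, 0.0535]
orientation: [[0.103, 0.995, -0.006], [0.995, -0.103, 0.003], [0.003, -0.007, -1.0]]
contact_force: [-4.7, 4.0, 1.8]
opening: 0.005
grip_force: 2.7
time_s: 12.85
tcp_pos: [0.495, -0.1529, 0.0544]
orientation: [[0.104, 0.995, -0.0], [0.995, -0.104, -0.0], [-0.0, -0.0, -1.0]]
contact_force: [0.1, 0.6, 0.6]
opening: 0.009
grip_force: 0.0
time_s: 13.45
tcp_pos: [0.4952, -0.2429, 0.0544]
orientation: [[0.106, 0.994, -0.0], [0.994, -0.106, 0.0], [0.0, -0.0, -1.0]]
contact_force: [0.6, 0.4, 0.1]
opening: 0.006
grip_force: 0.0
13.55 [ 0.4952 -0.2413  0.0543]
left_corner scene [0.5793 0.0014 0.0391] 0.91 rail [-0.2107  0.1223]
left_corner top [ 0.572  -0.0015  0.0429] 0.86 rail [-0.2176  0.1186]
right_corner scene [ 0.5393 -0.2284  0.0401] 0.96 rail [-0.2232 -0.1106]
right_corner top [ 0.5373 -0.2262  0.0404] 0.59 rail [-0.2254 -0.1087]
rear_left scene [ 0.7795 -0.0323  0.0196] 0.57 rail [-0.0079  0.1126]
rear_right top [ 0.7415 -0.2579  0.0252] 0.78 rail [-0.0189 -0.116 ]
case scene [ 0.6585 -0.1293  0.0008] 0.69 rail [-0.1165  0.0019]
case top [ 0.6619 -0.1283  0.0008] 0.79 rail [-0.1133  0.0033]
```

```bash
python3 -m pendant '[[0.8,0.5,0,0,0,0],[0.5,0.1,0,0,0,0],[0.3,0,0,0,0,0],[0.3,0,0,0,0,0],[0.25,0,0,0,0,0],[0.15,0,0,0,0,0],[0,0,0,0,0,0]]'; python3 -m pendant '[[0.1,0,0,0,0,0],[0.1,0,0,0,0,0],[0,0,0,0,0,0]]'
python3 -c "
from h import *
look()"
```

```text
time_s: 14.85
tcp_pos: [0.5394, -0.2317, 0.0543]
orientation: [[0.105, 0.994, -0.005], [0.994, -0.105, -0.003], [-0.003, -0.005, -1.0]]
contact_force: [-6.4, -2.4, 1.1]
opening: 0.005
grip_force: 3.0
time_s: 15.15
tcp_pos: [0.5428, -0.232, 0.0542]
orientation: [[0.105, 0.994, -0.006], [0.994, -0.105, -0.003], [-0.004, -0.006, -1.0]]
contact_force: [-7.2, -4.2, 1.4]
opening: 0.007
grip_force: 3.7
15.25 [ 0.5428 -0.2318  0.0541]
left_corner scene [5.82e-01 1.00e-04 3.89e-02] 0.95 rail [-0.2078  0.1213]
left_corner top [ 0.5731 -0.0024  0.0398] 0.73 rail [-0.2164  0.1178]
right_corner scene [ 0.5603 -0.2326  0.0414] 0.64 rail [-0.2018 -0.1123]
rear_left scene [5.785e-01 4.000e-04 4.060e-02] 0.68 rail [-0.2113  0.1212]
rear_right top [ 0.759  -0.246   0.0245] 0.61 rail [-0.0029 -0.1021]
case scene [ 0.6685 -0.1288 -0.0021] 0.85 rail [-0.1067  0.0036]
case top [ 0.6715 -0.1282 -0.0011] 0.55 rail [-0.1038  0.0045]
stop_rail scene [ 5.789e-01 -1.000e-04  3.910e-02] 0.63 rail [-0.2109  0.1208]
stop_rail top [ 0.7761 -0.1406  0.0019] 0.82 rail [0.0016 0.0046]
```

```bash
python3 -m pendant '[[0.1,0,0,0,0,0],[0.1,0,0,0,0,0],[0,0,0,0,0,0]]'; python3 -m pendant '[[0.1,0,0,0,0,0],[0.1,0,0,0,0,0],[0,0,0,0,0,0]]'
```

```text
time_s: 16.15
tcp_pos: [0.545, -0.232, 0.0542]
orientation: [[0.105, 0.994, -0.011], [0.994, -0.105, -0.003], [-0.004, -0.01, -1.0]]
contact_force: [-14.0, -4.3, 5.8]
opening: 0.007
grip_force: 6.5
time_s: 16.45
tcp_pos: [0.5446, -0.232, 0.0543]
orientation: [[0.105, 0.994, -0.021], [0.994, -0.105, -0.002], [-0.004, -0.02, -1.0]]
contact_force: [-27.0, -2.8, 13.8]
opening: 0.006
grip_force: 13.2
```

Right rear corner is against the rail: force rose to 27 N and the tool stalled. Now the left.

```bash
python3 -m pendant '[[-0.5,0,0,0,0,0],[-1,0,0,0,0,0],[-0.5,0.5,0,0,0,0],[0,1,0,0,0,0],[0,1,0,0,0,0],[0,1,0,0,0,0],[0,1,0,0,0,0],[0,1,0,0,0,0],[0,1,0,0,0,0],[0,1,0,0,0,0]]'; python3 -m pendant '[[0,1,0,0,0,0],[0,1,0,0,0,0],[0,1,0,0,0,0],[0.3,1,0,0,0,0],[0.5,0,0,0,0,0],[0.5,0,0,0,0,0],[0.2,0,0,0,0,0],[0.2,0,0,0,0,0],[0,0,0,0,0,0]]'
```

```text
time_s: 17.45
tcp_pos: [0.5138, -0.0791, 0.0546]
orientation: [[0.104, 0.995, 0.001], [0.995, -0.104, -0.0], [-0.0, 0.001, -1.0]]
contact_force: [0.4, -0.8, 0.7]
opening: 0.005
grip_force: 0.0
time_s: 18.35
tcp_pos: [0.548, -0.0005, 0.0544]
orientation: [[0.105, 0.994, 0.0], [0.994, -0.105, -0.0], [-0.0, 0.0, -1.0]]
contact_force: [0.8, 0.4, 0.3]
opening: 0.004
grip_force: 0.0
```

```bash
python3 -m pendant '[[0.3,0,0,0,0,0],[0.3,0,0,0,0,0],[0.2,0,0,0,0,0],[0.2,0,0,0,0,0],[0,0,0,0,0,0]]';python3 -m pendant '[[0.1,0,0,0,0,0],[0.1,0,0,0,0,0],[0,0,0,0,0,0]]'
```

```text
time_s: 18.85
tcp_pos: [0.5671, 0.0004, 0.0545]
orientation: [[0.104, 0.995, -0.002], [0.995, -0.104, 0.0], [0.0, -0.002, -1.0]]
contact_force: [-2.7, -0.2, 1.7]
opening: 0.003
grip_force: 1.5
time_s: 19.15
tcp_pos: [0.5694, 0.0012, 0.0545]
orientation: [[0.103, 0.995, -0.005], [0.995, -0.103, 0.002], [0.001, -0.005, -1.0]]
contact_force: [-7.6, 2.6, 4.5]
opening: 0.003
grip_force: 4.0
```

```bash
python3 -m pendant '[[0.1,0,0,0,0,0],[0.1,0,0,0,0,0],[0,0,0,0,0,0]]';python3 -m pendant '[[0.1,0,0,0,0,0],[0.1,0,0,0,0,0],[0,0,0,0,0,0]]';python3 -m pendant '[[0.1,0,0,0,0,0],[0.1,0,0,0,0,0],[0,0,0,0,0,0]]'
```

```text
time_s: 19.45
tcp_pos: [0.5731, 0.0019, 0.0545]
orientation: [[0.103, 0.995, -0.006], [0.995, -0.103, 0.003], [0.002, -0.006, -1.0]]
contact_force: [-8.3, 4.4, 5.7]
opening: 0.005
grip_force: 4.6
time_s: 19.75
tcp_pos: [0.5747, 0.0022, 0.0545]
orientation: [[0.103, 0.995, -0.011], [0.995, -0.103, 0.003], [0.002, -0.012, -1.0]]
contact_force: [-16.9, 4.6, 9.6]
opening: 0.003
grip_force: 8.3
time_s: 20.05
tcp_pos: [0.5744, 0.0022, 0.0546]
orientation: [[0.103, 0.994, -0.022], [0.995, -0.103, 0.003], [0.001, -0.022, -1.0]]
contact_force: [-29.8, 4.4, 18.7]
opening: 0.003
grip_force: 15.2
```

Left corner has met the rail too. I'll back off and check whether the right corner has swung away.

```bash
python3 -m pendant '[[-0.5,0,0,0,0,0],[-1,0,0,0,0,0],[-1,-0.5,0,0,0,0],[-0.7,-1,0,0,0,0],[0,-1,0,0,0,0],[0,-1,0,0,0,0],[0,-1,0,0,0,0],[0,-1,0,0,0,0],[0,-1,0,0,0,0],[0,-1,0,0,0,0]]'; python3 -m pendant '[[0,-1,0,0,0,0],[0,-1,0,0,0,0],[0,-1,0,0,0,0],[0,-1,0,0,0,0],[0.3,0,0,0,0,0],[0,0,0,0,0,0]]'
python3 -c "
from h import *
look();save('top','t2.png')"
```

```text
time_s: 21.05
tcp_pos: [0.52, -0.1508, 0.0546]
orientation: [[0.104, 0.995, 0.002], [0.995, -0.104, -0.001], [-0.001, 0.002, -1.0]]
contact_force: [0.4, 0.5, 0.4]
opening: 0.006
grip_force: 0.0
time_s: 21.65
tcp_pos: [0.5263, -0.2298, 0.0545]
orientation: [[0.105, 0.995, 0.001], [0.995, -0.105, 0.0], [0.0, 0.001, -1.0]]
contact_force: [-0.6, 0.4, -0.2]
opening: 0.004
grip_force: 0.0
21.75 [ 0.5258 -0.2289  0.0544]
left_corner scene [0.5907 0.0008 0.0381] 0.73 rail [-0.1993  0.1231]
left_corner top [ 0.5818 -0.0027  0.042 ] 0.66 rail [-0.2077  0.1185]
right_corner scene [ 0.5604 -0.2293  0.0387] 0.85 rail [-0.2021 -0.109 ]
rear_left scene [ 0.791  -0.0271  0.0182] 0.85 rail [0.0029 0.1191]
rear_right top [ 0.7605 -0.2519  0.0258] 0.76 rail [-0.0007 -0.1077]
case scene [ 0.6761 -0.125   0.0011] 0.58 rail [-0.0996  0.0083]
case top [ 0.6749 -0.1239 -0.0007] 0.59 rail [-0.1009  0.0092]
stop_rail top [ 0.7751 -0.1428 -0.0008] 0.82 rail [0.0008 0.0023]
```

View pics/t2.png

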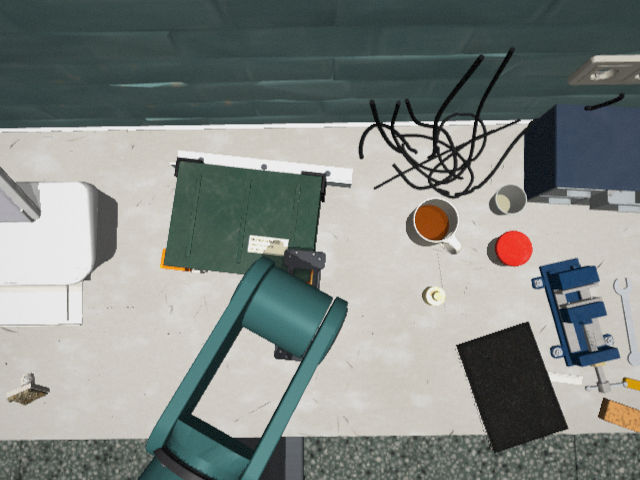

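The top view shows the case's back on the rail, from about (178,160) to (325,178). The mug and weight are untouched. One gentle right push will confirm the contact.

```bash
python3 -m pendant '[[0.4,0,0,0,0,0],[0.3,0,0,0,0,0],[0.2,0,0,0,0,0],[0.1,0,0,0,0,0],[0,0,0,0,0,0]]';python3 -m pendant '[[0.1,0,0,0,0,0],[0.05,0,0,0,0,0],[0,0,0,0,0,0]]';python3 -m pendant '[[0.1,0,0,0,0,0],[0.05,0,0,0,0,0],[0,0,0,0,0,0]]'
```

```text
time_s: 22.9
tcp_pos: [0.545, -0.2298, 0.0545]
orientation: [[0.104, 0.995, -0.002], [0.995, -0.104, 0.0], [-0.0, -0.002, -1.0]]
contact_force: [-3.3, 1.2, 2.4]
opening: 0.007
grip_force: 1.7
time_s: 23.2
tcp_pos: [0.5457, -0.2302, 0.0545]
orientation: [[0.104, 0.995, -0.006], [0.995, -0.104, -0.0], [-0.001, -0.006, -1.0]]
contact_force: [-11.4, -0.5, 6.2]
opening: 0.007
grip_force: 4.9
time_s: 23.5
tcp_pos: [0.5455, -0.2301, 0.0546]
orientation: [[0.105, 0.994, -0.014], [0.994, -0.105, 0.001], [-0.001, -0.014, -1.0]]
contact_force: [-19.5, 0.5, 10.6]
opening: 0.005
grip_force: 9.9
```

The contact was stiff at once and didn't slide. The two contact points give a slope of 7.1°, which matches the rail. Backing away and handing in.

```bash
python3 -m pendant '[[-0.5,0,0,0,0,0],[-1,0,0,0,0,0],[-1,0,0,0,0,0],[-1,0,0,0,0,0],[-1,0,0,0,0,0],[-1,0,0,0,0,0],[0,0,0.5,0,0,0],[0,0,0.5,0,0,0],[0,0,0,0,0,0],[0,0,0,0,0,0]]'
python3 -c "
from h import *
look();print(job_done())"
```

```text
time_s: 24.5
tcp_pos: [0.443, -0.2301, 0.0756]
orientation: [[0.103, 0.995, 0.002], [0.995, -0.103, -0.001], [-0.001, 0.003, -1.0]]
contact_force: [-0.2, -0.1, 0.2]
opening: 0.001
grip_force: 0.0
24.6 [ 0.4421 -0.2297  0.0745]
left_corner scene [0.5901 0.0021 0.0388] 0.56 rail [-0.2     0.1243]
left_corner top [ 0.5826 -0.0016  0.0448] 0.64 rail [-0.207   0.1197]
right_corner scene [ 0.5603 -0.2317  0.0406] 0.95 rail [-0.2019 -0.1114]
right_corner top [ 0.5575 -0.2301  0.0386] 0.72 rail [-0.2049 -0.1101]
rear_left scene [ 0.7899 -0.0259  0.0218] 0.79 rail [0.0017 0.1201]
rear_right scene [ 0.6753 -0.1251  0.0038] 0.22 rail [-0.1004  0.0081]
rear_right top [ 0.7592 -0.2517  0.0218] 0.9 rail [-0.0021 -0.1077]
case scene [ 0.6763 -0.1281  0.0021] 0.58 rail [-0.099   0.0052]
case top [ 6.773e-01 -1.244e-01 -4.000e-04] 0.69 rail [-0.0985  0.009 ]
stop_rail top [ 0.7752 -0.143   0.0024] 0.81 rail [0.001  0.0021]
the job is handed in; nothing more can be done
None
```

I handed the job in at about 25 s, and no verdict came back: the case's back is flush with the rail and about 7 mm left of its middle, after three pushes on each orange guard in turn (left first), with the mug and weight untouched.

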